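Open a push-and-turn transport pot and rack the sample

ROBOT

A 6-joint arm with a two-finger parallel gripper is mounted at the origin on a cart in front of the work surface, level with it; the furniture and walls round the work are solid. World frame = base frame: x ahead of the robot, y to its left, z up, the work surface at z = 0. Lengths are in m, angles in rad, forces in N, time in s.
With the tool pointing down it reaches from about 0.35 to 0.85 m from the base axis. Payload 8.1 kg.
Tool frame: the origin (TCP) lies between the finger pads; the fingertips stand 11 mm ahead of it and the grasp point (between the pads) lies 8 mm behind it (tips_ahead is the z of the fingertips in the tool frame, in m); z points along the fingers, y is the line along which they close (so a half turn about z gives the same grasp; the last joint's range is limited). The gripper opens to 93 mm and grips with 3 to 60 N. Pads are 15 mm wide; open, the fingers measure 128 mm over their backs; the gripper's body (75 mm by 188 mm) begins 65 mm behind the grasp point.
Start: joints at [-1.288, 0.13, 1.488, -0, 1.523, -0.085], TCP at [0.216, -0.56, 0.23] pointing down, gripper open.
Joint ranges: [-2.96, 2.96], [-0.89, 2.26], [0.02, 2.5], [-1.34, 4.48], [0, 2.73], [-2.66, 2.66]. Speed limits (rad/s): [2.39, 2.39, 2.79, 3.14, 3.14, 3.14].

INTERFACE

Orientations are given as a rotation vector (axis times angle).
In Python, from plant import read_state, read_camera, close_job, tips_ahead gives the robot as it stands. The module is installed in compiled form; this text tells all that it offers.
- The arm moves only by the tool move_arm, never from a script. Its argument "plan" is a list of rows, each a list of 7 numbers: the turn, a rotation vector about the tool's x, y, z in units of 6 degrees (1.0 is 6 degrees), then the shift along the tool's x, y, z in units of 25 mm (1.0 is 25 mm), then the finger opening in mm, from 0 to 93. A call has exactly 10 rows; each row shifts and turns the commanded pose from where the row before left it, along the tool's axes as they then stand; what a row does not reach is not made up. A row lasts 1/10 s, in which the tool goes at most 50 mm and 8.59 degrees, less where a joint would pass 70% of its speed; a pose out of reach is approached as far as the arm can. A call is refused whole if a number of a shift passes 1 or a number of a turn 1, either way. A call with a gripper value outside its range is refused whole. The fingers move at their own pace and stop on an object; "force" is the grip in N (left out, the last holds). Time passes only in rows, so rows that do not move let the fingers close, or fill a call up. It gives the time, the measured TCP pose, the force, the opening and the grip force at its end, in the units of the state.
- read_state(): the state, without advancing time (a new reading comes with each control period).
- read_camera(name): name is "side" or "top"; returns a dict with "frame" (420x560x3 uint8, red, green, blue), "z_map" (420x560 float32, m along the optical axis (not along the pixel's ray), 0 where there is no reading), "fx", "fy", "cx", "cy" (pixels), "rvec" (rotation vector, rad) and "tvec" (3), from world to camera coordinates, as OpenCV has them. Camera axes: x right, y down, z forward; pixel columns grow to the right and rows downward; lengths in m; the calibration is good to about 2 mm. A picture is of the moment at which its call begins.
- close_job(): hands the job in; it is judged then, once.
The state is a dict: "t": time; "q": joint angles; "dq": joint speeds; "joint_torque": joint torques, N m; "tool_pos": TCP position; "orientation": TCP orientation; "force": force on the tool from outside, world axes, zero at the start; "wrist_torque": the same for the moment, N m; "opening": finger opening in m; "gripper_force": force on a finger pad.
Only numpy, scipy, OpenCV 4.12 (cv2) and the standard library are available. Lean on these libraries where they do the work, as an engineer would, in place of code of your own. Each camera call takes 0.05 s, during which the arm holds its last target. There are 200 camera calls.

TASK

A sample tube has come in its transport pot, which stands in the bench clamp. Press the pot's safety cap down against its spring, gently and only as far as it takes, turn it anticlockwise past its catch until you feel its stop, lift it straight off and set it down upright (wing up) in the white tray; then stand the sample tube upright in a free place of the tube rack, fully down. Do not force the cap, and leave the other tubes standing and the things round about where they are.

Things in the scene. Friction and masses are not known exactly. Their poses are not given: they have to be found in the camera images.
- pot: White pot (53 mm across up to z = 38 mm, with a 36 mm neck) held in a low bench clamp: aluminium plate 104 x 120 x 10 mm, dark jaws on the y sides. It cannot move. Origin: centre of the plate's underside, on the pot's axis, z up. Under the cap the neck has two hidden lugs with a catch (bayonet).
- pot_rim (a point): Centre of the pot's mouth, on its axis, 76 mm above the worktop, at first under the cap. Frame as the pot's. A block in the bore holds the sample tube upright: its foot is 55 mm below this point, its top 29 mm above.
- cap: The grey ribbed push-and-turn cap, hollow, 57 mm across, 97 mm tall with its wing, 100 g. Origin: centre of its open lower edge, 51 mm above the worktop when shut, z up; shut, its x lies along the pot's x. A spring in it pushes it up with 5 N and 0.7 N more per mm pressed. Forced (pressed or turned) with over 30 N between cap and pot, it breaks.
- cap_wing (a point): Centre of the upright wing (the grip) on the cap, 84 mm above the cap's lower edge: 46 mm along its x, 12 mm thick along y, 26 mm tall; its flat top 13 mm below. To open: press down 1.5 to 9 mm (differs each time, unseen; hard stop 1.5 mm lower), turn anticlockwise to a springy stop (8 N m/rad) met at 0.75 to 1.25 rad (differs too); the last 0.12 rad before it is free, so lift there, 57 mm.
- tray: Shallow white tray, open on top, loose. Origin: centre of its underside; z up. Inside it is 66 mm along its x and 126 mm along its y; floor 2 mm thick, walls 30 mm tall.
- sample_mid (a point): Centre of the sample tube, half-way up. The tube is 84 mm long, 13 mm across, with a 16 mm wide cap over its top 17 mm, 17 g; z along the tube to its cap end. At the start it stands in the pot under the cap.
- rack: Grey tube rack 62 x 180 x 56 mm, loose. Origin: centre of its underside; z up, long side along y. Its grid has 16.5 mm square places at x = -19.5, 0, 19.5 and y = -58.5, -39, -19.5, 0, 19.5, 39, 58.5 mm and a wider bay at each end. Grid top 52 mm above the worktop; tubes stand on its floor at 6 mm. Taken: (19.5, 19.5) and (-19.5, 58.5) mm.
- tube_b: Another capped tube like the sample, standing in the rack at (19.5, 19.5) mm. Origin: centre of its foot.
- tube_c: Another capped tube like it, standing in the rack at (-19.5, 58.5) mm. Origin: centre of its foot.
- white_box: Flat white carton 90 x 125 x 27 mm, to the left of the work. Origin: centre of its underside.
- reader: Small black code reader 37 x 62 x 30 mm, at the front left. Origin: centre of its underside.
- long_box: Long white carton 75 x 190 x 26 mm, at the front right. Origin: centre of its underside.
- slide_box: White lidded slide box 93 x 100 x 46 mm, behind the work. Origin: centre of its underside.
- teal_box: Small printed carton 95 x 125 x 48 mm, behind the work. Origin: centre of its underside.
Not all that is in view belongs to the job. There is more than one size of the cap; the job needs the largest.

How it is judged:
On the way, in this order (a step that is already met when the one before it is completed fails the run):
1. the cap is turned past its catch while still down on the pot (angle between the x axis of cap_wing and the x axis of pot, either way round above 0.55 rad and z of cap_wing in the frame of pot below 0.142 m and horizontal distance between cap_wing and pot below 0.006 m), for 0.05 s.
2. the cap is lifted off clear of the tube, which stays standing in the pot (z of cap_wing in the frame of pot above 0.195 m and horizontal distance between sample_mid and pot below 0.008 m and height (world z) of sample_mid below 0.08 m and angle between sample_mid's own z axis and vertical below 0.15 rad), for 0.1 s.
At the end, for the whole second after the job is handed in: the cap stands upright on the tray's floor between its walls (tilt under 0.1 rad, wing centre within 92 mm of the tray's underside) and the sample stands upright, fully down, in a place of the rack (tilt under 0.15 rad, its centre within 53 mm of the rack's underside) (x of cap_wing in the frame of tray between -0.012 and 0.012 m and y of cap_wing in the frame of tray between -0.04 and 0.04 m and z of cap_wing in the frame of tray below 0.092 m and angle between cap_wing's own z axis and vertical below 0.1 rad and x of sample_mid in the frame of rack between -0.03 and 0.03 m and y of sample_mid in the frame of rack between -0.084 and 0.084 m and z of sample_mid in the frame of rack below 0.053 m and angle between sample_mid's own z axis and vertical below 0.15 rad); the robot touches nothing.
It fails at once if the cap is forced: over 30 N between cap and pot (contact force between cap and pot above 30 N).
It fails at once if the sample is tipped over or thrown (angle between sample_mid's own z axis and vertical above 0.6 rad).
It fails at once if another tube is tipped or lifted out of the rack (angle between any of tube_b, tube_c's own z axis and vertical above 0.3 rad or z of any of tube_b, tube_c in the frame of rack above 0.02 m).
It fails at once if the rack or the tray is shoved more than 40 mm (distance of any of rack, tray from where it was at the start of the episode above 0.04 m).
It fails at once if a bystander is pushed more than 20 mm (distance of any of white_box, reader, long_box, slide_box, teal_box from where it was at the start of the episode above 0.02 m).
It also fails if it takes over 72 s, if anything falls off the work surface, if the arm or the gripper's body presses on something with over 40 N, if the wrist force passes 120 N, or if a joint passes its speed limit or range.

## Working session

There is one attempt and no reset: what is moved stays moved. The work goes in short steps, Python scripts to look and compute and a tool call to move; the robot and the scene stay as the last step left them, time stands still between calls to the robot, and variables do not carry over. Pictures are saved under pics/ and viewed, at most 13 in all, crops included, and the job is handed in when it is done.

Besides the shell and the picture viewer there is one more tool, called by a JSON object that holds its "api" and its "payload", one argument or row to a line. move_arm: Moves the arm, as the interface text tells. Its arguments: {"type":"object","properties":{"plan":{"type":"array","items":{"type":"array","items":{"type":"number"}}},"force":{"type":"number"}},"required":["plan"]}

```bash
mkdir -p pics; python3 - <<'E'
from plant import *
import cv2,numpy as np
print(read_state(), tips_ahead)
for n in("top","side"):
    c=read_camera(n); np.savez(n+"0.npz",**c); cv2.imwrite(f"pics/{n}0.png",c["frame"][:,:,::-1])
    R=cv2.Rodrigues(c["rvec"])[0]; print(n,c["fx"],c["cx"],c["cy"],-R.T@np.ravel(c["tvec"]),R[2])
E
```

```text
{'t': 0.0, 'q': array([-1.28840819e+00,  1.31147785e-01,  1.48927444e+00, -2.52046875e-06,
        1.52303593e+00, -8.53619103e-02]), 'dq': array([-0.00041304,  0.00034828, -0.00037223,  0.00158464,  0.00031594,
        0.0001559 ]), 'joint_torque': array([ 1.79296352e-03, -5.59841216e+01, -4.91755128e+01,  7.69870542e-02,
        3.55232391e-02, -1.48833078e-04]), 'tool_pos': array([ 0.2155942 , -0.55932542,  0.22859811]), 'orientation': array([-3.08680849e+00, -5.74071601e-01,  2.91971071e-04]), 'force': array([-0.50255738,  0.677749  , -0.37316242]), 'wrist_torque': array([-0.0357111 ,  0.05556882, -0.0055075 ]), 'gripper_force': 0.0, 'opening': 0.09285900713824416} 0.011
top 517.5816773194044 278.6660498373798 216.76870806061453 [0.38551495 0.1341359  1.78904683] [ 0.09418232 -0.00326851 -0.9955496 ]
side 408.17394267874425 274.28878025540126 213.915071995151 [ 0.52166165 -0.91412781  0.63857537] [-0.0016587   0.89037119 -0.45523225]
```

View pics/top0.png

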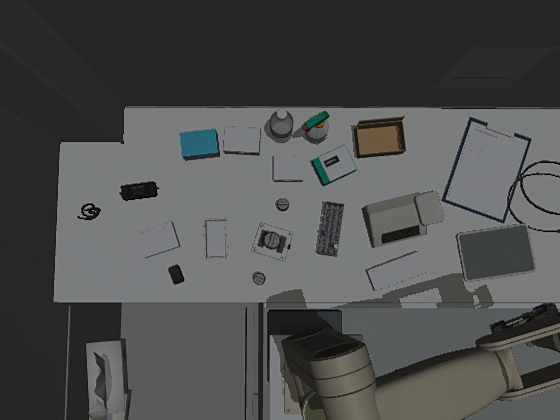

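View pics/side0.png

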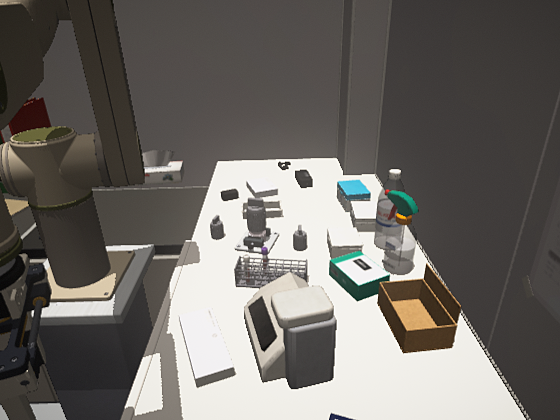

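The top view shows the pot and clamp at about (272,240), the tray at (216,238), the rack at (330,228), and small decoy caps at (283,204) and (259,278). Next I measure with depth and take an enlarged crop.

```bash
cat > h.py <<'E'
import numpy as np,cv2
from plant import *
def load(n): return dict(np.load(n))
def cam(c): return cv2.Rodrigues(c["rvec"])[0],np.ravel(c["tvec"])
def world(c,u,v,z=None):
    """pixel(s) -> world, by depth, or on plane z"""
    R,t=cam(c);u=np.asarray(u,float);v=np.asarray(v,float)
    d=np.stack([(u-c["cx"])/c["fx"],(v-c["cy"])/c["fy"],np.ones_like(u)],-1)
    if z is None: return (d*c["z_map"][v.astype(int),u.astype(int)][...,None]-t)@R
    o=-R.T@t; w=d@R; return o+w*((z-o[2])/w[...,2])[...,None]
def grid(c):
    v,u=np.mgrid[:420,:560]; return world(c,u,v)
def rect(p):
    (c,s,a)=cv2.minAreaRect(p.astype(np.float32)); return np.round(c,4),np.round(s,4),round(a,1)
E
python3 - <<'E'
from h import *
c=load("top0.npz");W=grid(c)
H=W[...,2]
print("table z",np.median(H[190:200,180:230]))
# blobs by height
def blob(u0,v0,u1,v1,lo,hi):
    m=np.zeros((420,560),bool);m[v0:v1,u0:u1]=1
    m&=(H>lo)&(H<hi);P=W[m]*1000;return len(P),rect(P[:,:2]),np.round(P.mean(0),1)
print("wing",blob(245,215,300,265,.128,.16))
print("captop",blob(245,215,300,265,.115,.126))
print("plate",blob(245,215,300,265,.005,.02))
print("tray",blob(200,212,232,264,.02,.045))
print("rack",blob(308,192,352,262,.035,.2))
print("tubes",blob(308,192,352,262,.075,.2))
print("small1",blob(272,192,296,215,.03,.2)); print("small2",blob(248,266,272,290,.03,.2))
s=c["frame"][190:290,190:360,::-1];cv2.imwrite("pics/topc.png",cv2.resize(s,None,fx=4.7,fy=4.7,interpolation=cv2.INTER_CUBIC))
E
```

```text
table z 0.0008907875532586916
wing (60, (array([468.4606, 151.4639]), array([26.416 , 40.6255]), 45.8), array([469.1, 151.7, 146.4]))
captop (126, (array([468.1846, 151.6831]), array([51.6322, 48.4962]), 0.1), array([468.4, 152. , 120.9]))
plate (786, (array([475.895 , 151.1958]), array([169.0093, 186.8419]), 0.1), array([471.3, 152.6,  10. ]))
tray (225, (array([479.2399, 345.3338]), array([136.8628,  77.9382]), 0.9), array([478.5, 347.1,  30.5]))
rack (397, (array([511.8896, -47.5278]), array([ 62.2856, 180.2744]), 81.7), array([510.5, -47.4,  55.2]))
tubes (43, (array([472.8673, -41.1298]), array([68.7473, 15.1341]), 35.4), array([471.5, -42.3,  87.9]))
small1 (116, (array([595.8657, 115.3666]), array([38.0057, 37.5633]), 0.2), array([594.2, 115.6,  54.2]))
small2 (115, (array([342.9098, 195.4628]), array([36.9457, 36.7048]), 89.9), array([344. , 194.7,  54.1]))
```

View pics/topc.png

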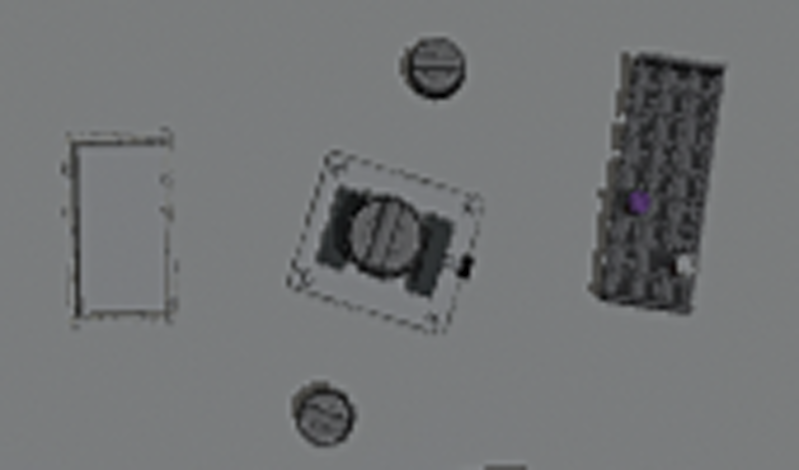

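Crop: the wing runs from about (375,265) to (397,205), a yaw near -18° and the same as the plate. The purple tube (b) is at (640,202) and the white tube (c) at (685,265), so the rack yaw is about 81.7°. Next I refine these.

```bash
python3 - <<'E'
from h import *
c=load("top0.npz");W=grid(c);H=W[...,2]
m=((H>.006)&(H<.016)&(np.hypot(W[...,0]-.469,W[...,1]-.152)<.085)).astype(np.uint8)
m=cv2.morphologyEx(m,cv2.MORPH_OPEN,np.ones((3,3)))
h,_=cv2.findContours(m,cv2.RETR_EXTERNAL,2);h=max(h,key=cv2.contourArea)[:,0]
P=world(c,h[:,0],h[:,1],.01)*1000;print("plate",rect(P[:,:2]))
for nm,mm in(("wing",(H>.135)&(H<.165)),("cap",(H>.11)&(H<.165))):
    mm=mm&(np.hypot(W[...,0]-.469,W[...,1]-.152)<.04)
    v,u=np.nonzero(mm);Q=world(c,u,v,.148 if nm=="wing" else .122)[:,:2]*1000
    e,V=np.linalg.eigh(np.cov(Q.T));print(nm,len(Q),Q.mean(0),np.sqrt(e),np.degrees(np.arctan(V[1,1]/V[0,1])),rect(Q))
# tray walls
m=(H>.02)&(H<.045)&(abs(W[...,0]-.479)<.09)&(abs(W[...,1]-.346)<.06)
v,u=np.nonzero(m);Q=world(c,u,v,.03)[:,:2]*1000;print("tray",rect(Q), Q.min(0),Q.max(0))
fr=c["frame"].astype(int);print(fr[235,196:238].sum(1)//3);print(fr[210:270,214].sum(1)//3)
# purple
R=fr;b=(R[...,2]-R[...,1]);m=np.zeros_like(b,bool);m[215:250,310:350]=1
wgt=np.where(m&(b>12),b,0).astype(float);v,u=np.mgrid[:420,:560];print("purple px",(wgt>0).sum(),(wgt*u).sum()/wgt.sum(),(wgt*v).sum()/wgt.sum(),world(c,(wgt*u).sum()/wgt.sum(),(wgt*v).sum()/wgt.sum(),.09)*1000)
# rack outline
m=((H>.035)&(H<.075)&(abs(W[...,0]-.51)<.12)&(abs(W[...,1]+.045)<.06))
v,u=np.nonzero(m);Q=world(c,u,v,.052)[:,:2]*1000;print("rack",rect(Q))
# high tubes
m=((H>.075)&(abs(W[...,0]-.51)<.12)&(abs(W[...,1]+.045)<.06)).astype(np.uint8)
n,l,s,ce=cv2.connectedComponentsWithStats(m)
for i in range(1,n): print("tube",s[i,4],ce[i],world(c,ce[i][0],ce[i][1],.09)*1000)
E
```

```text
plate (array([516.5726, 180.4917]), array([10.3622, 31.0265]), 0.1)
wing 54 [468.78109979 151.93533171] [ 3.51617071 12.78148137] -15.829663393179315 (array([468.6419, 152.2908]), array([12.0458, 44.1218]), 71.8)
cap 224 [468.99208817 152.06508377] [13.6535935  13.79889572] -12.069833000556832 (array([469.654 , 153.2334]), array([54.7868, 51.5494]), 0.1)
tray (array([479.2135, 346.4721]), array([136.502 ,  78.4004]), 0.6) [411.15408404 306.53856856] [547.32837147 386.36673411]
[123 123 123 123 123 124 127  90 116  94  55 123 127 125 124 124 124 124
 124 124 124 125 124 124 124 124 124 126 116  94  92 122 124 124 123 124
 124 124 123 123 123 124]
[123 123 123 123 123 124 124 125  99 122  75 113 127 125 124 125 124 124
 123 124 124 124 124 124 124 124 124 124 124 125 124 124 124 125 124 124
 124 124 124 124 124 124 124 124 125 129  86  92 121 124 123 123 123 123
 124 122 123 124 123 124]
purple px 22 325.640350877193 232.43233082706766 [494.82306031 -26.02944345  90.        ]
rack (array([512.1335, -46.9271]), array([ 63.0663, 180.0517]), 81.6)
tube 20 [325.25 232.25] [495.42120274 -24.74923857  90.        ]
tube 23 [335.2173913  245.91304348] [450.58184329 -57.16106242  90.        ]
```

{"api": "move_arm", "payload": {
  "plan": [
    [0,0,0,0.856,-0.996,0,40],
    [0,0,0,0.856,-0.996,0,40],
    [0,0,0,0.856,-0.996,0,40],
    [0,0,0,0.856,-0.996,0,40],
    [0,0,0,0.856,-0.996,0,40],
    [0,0,0,0.856,-0.996,0,40],
    [0,0,0,0.856,-0.996,0,40],
    [0,0,0,0.856,-0.996,0,40],
    [0,0,0,0.856,-0.996,0,40],
    [0,0,0,0.856,-0.996,0,40]
  ]
}}

```text
t: 1.1
tool_pos: [0.3259, -0.2492, 0.2293]
orientation: [-3.088, -0.574, 0.0]
force: [0.7, -0.6, 0.0]
opening: 0.0401
gripper_force: 0.0
```

{"api": "move_arm", "payload": {
  "plan": [
    [0,0,0,0.856,-0.996,0,40],
    [0,0,0,0.856,-0.996,0,40],
    [0,0,0,0.856,-0.996,0,40],
    [0,0,0,0.856,-0.996,0,40],
    [0,0,0,0.856,-0.996,0,40],
    [0,0,0,0.856,-0.996,0,40],
    [0,0,0,0.856,-0.996,0,40],
    [0,0,0,0.856,-0.996,0,40],
    [0,0,0,0.856,-0.996,0,40],
    [0,0,0,0.856,-0.996,0,40]
  ]
}}

```text
t: 2.1
tool_pos: [0.4361, 0.0601, 0.2293]
orientation: [3.089, 0.575, -0.0]
force: [1.0, -0.3, 0.0]
opening: 0.0401
gripper_force: 0.0
```

{"api": "move_arm", "payload": {
  "plan": [
    [0,0,0,0.856,-0.996,0,40],
    [0,0,0,0.856,-0.996,0,40],
    [0,0,0,0.856,-0.996,0,40],
    [0,0,0.917,0,0,0,40],
    [0,0,0.917,0,0,0,40],
    [0,0,0.917,0,0,0,40],
    [0,0,0.917,0,0,0,40],
    [0,0,0.917,0,0,0,40],
    [0,0,0.917,0,0,0,40],
    [0,0,0.917,0,0,0,40]
  ]
}}

```text
t: 3.1
tool_pos: [0.4688, 0.1515, 0.2291]
orientation: [3.104, -0.482, -0.001]
force: [0.4, 0.2, -0.2]
opening: 0.0399
gripper_force: 0.0
```

{"api": "move_arm", "payload": {
  "plan": [
    [0,0,0,0,0,0.5,40],
    [0,0,0,0,0,0.5,40],
    [0,0,0,0,0,0.5,40],
    [0,0,0,0,0,0.5,40],
    [0,0,0,0,0,0.5,40],
    [0,0,0,0,0,0.5,40],
    [0,0,0,0,0,0.5,40],
    [0,0,0,0,0,0.12,40],
    [0,0,0,0,0,0.1,40],
    [0,0,0,0,0,0,40]
  ]
}}

```text
t: 4.1
tool_pos: [0.4693, 0.1515, 0.1367]
orientation: [-3.105, 0.476, -0.0]
force: [1.4, -0.3, 0.2]
opening: 0.0402
gripper_force: 0.0
```

```bash
python3 - <<'E'
from h import *
c=read_camera("side");np.savez("side1.npz",**c)
R,t=cam(c);p=R@np.array([.469,.152,.12])+t;u=int(p[0]/p[2]*c["fx"]+c["cx"]);v=int(p[1]/p[2]*c["fy"]+c["cy"]);print(u,v)
cv2.imwrite("pics/side1.png",cv2.resize(c["frame"][v-50:v+50,u-65:u+65,::-1],None,fx=6,fy=6,interpolation=cv2.INTER_CUBIC))
E
```

```text
256 206
```

View pics/side1.png

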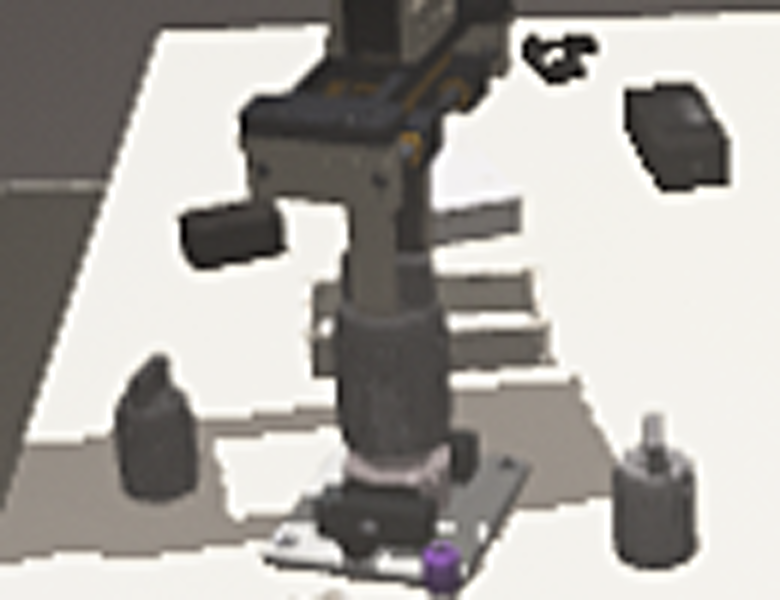

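The fingers straddle the wing: near finger at (375,260), far finger behind it at (415,250), tips just above the cap's flat top at (390,310). I close them lightly.

{"api": "move_arm", "payload": {
  "plan": [
    [0,0,0,0,0,0,8],
    [0,0,0,0,0,0,8],
    [0,0,0,0,0,0,8],
    [0,0,0,0,0,0,8],
    [0,0,0,0,0,0,8],
    [0,0,0,0,0,0,8],
    [0,0,0,0,0,0,8],
    [0,0,0,0,0,0,8],
    [0,0,0,0,0,0,8],
    [0,0,0,0,0,0,8]
  ],
  "force": 5
}}

```text
t: 5.15
tool_pos: [0.4692, 0.1515, 0.1368]
orientation: [3.105, -0.476, 0.0]
force: [-0.8, -3.5, 3.9]
opening: 0.0126
gripper_force: 5.0
```

```bash
python3 -c "
from plant import *
s=read_state();print(s['tool_pos'],s['force'],s['wrist_torque'],s['opening'])"
```

```text
[0.46923105 0.15145325 0.13679849] [-0.79765053 -3.49221892  3.9124548 ] [-0.65251285  0.17983882 -0.04930494] 0.012604348328113139
```

{"api": "move_arm", "payload": {
  "plan": [
    [0,0,0,0,0.01,0,8],
    [0,0,0,0,0.01,0,8],
    [0,0,0,0,0,0,8],
    [0,0,0,0,0,0,8],
    [0,0,0,0,0,0,8],
    [0,0,0,0,0,0,8],
    [0,0,0,0,0,0,8],
    [0,0,0,0,0,0,8],
    [0,0,0,0,0,0,8],
    [0,0,0,0,0,0,8]
  ]
}}

```text
t: 6.15
tool_pos: [0.469, 0.151, 0.1367]
orientation: [-3.105, 0.476, -0.0]
force: [0.3, -2.8, 4.8]
opening: 0.0119
gripper_force: 5.0
```

```bash
python3 -c "
from plant import *
s=read_state();print(s['tool_pos'],s['force'],s['wrist_torque'],s['opening'])"
```

```text
[0.46900755 0.15103653 0.13667405] [ 0.274242   -2.83174542  4.84966309] [-0.48474654  0.08519136  0.01915631] 0.011898239120288612
```

{"api": "move_arm", "payload": {
  "plan": [
    [0,0,0,0,0.01,0,8],
    [0,0,0,0,0.01,0,8],
    [0,0,0,0,0.01,0,8],
    [0,0,0,0,0,0,8],
    [0,0,0,0,0,0,8],
    [0,0,0,0,0,0,8],
    [0,0,0,0,0,0,8],
    [0,0,0,0,0,0,8],
    [0,0,0,0,0,0,8],
    [0,0,0,0,0,0,8]
  ]
}}

```text
t: 7.15
tool_pos: [0.4688, 0.1503, 0.1367]
orientation: [-3.105, 0.476, -0.0]
force: [0.2, -2.5, 4.1]
opening: 0.0116
gripper_force: 5.0
```

```bash
python3 -c "
from plant import *
s=read_state();print(s['tool_pos'],s['force'],s['wrist_torque'],s['opening'])"
```

```text
[0.46876115 0.15033723 0.13666258] [ 0.21749933 -2.515636    4.05154647] [-4.26442104e-01 -5.81244400e-03 -2.34974749e-04] 0.011565667171704824
```

{"api": "move_arm", "payload": {
  "plan": [
    [0,0,0,0,0.01,0,8],
    [0,0,0,0,0.01,0,8],
    [0,0,0,0,0.01,0,8],
    [0,0,0,0,0,0,8],
    [0,0,0,0,0,0,8],
    [0,0,0,0,0,0,8],
    [0,0,0,0,0,0,8],
    [0,0,0,0,0,0,8],
    [0,0,0,0,0,0,8],
    [0,0,0,0,0,0,8]
  ],
  "force": 15
}}

```text
t: 8.15
tool_pos: [0.4686, 0.1498, 0.1367]
orientation: [-3.105, 0.476, -0.0]
force: [0.8, 2.2, 3.9]
opening: 0.0118
gripper_force: 15.0
```

```bash
python3 -c "
from plant import *
s=read_state();print(s['tool_pos'],s['force'],s['wrist_torque'],s['opening'])"
```

```text
[0.46864098 0.14978832 0.13673699] [0.75003153 2.22731643 3.89903346] [ 0.65487121 -0.38209309  0.0089013 ] 0.011811265585553357
```

{"api": "move_arm", "payload": {
  "plan": [
    [0,0,0,0,-0.014,0,8],
    [0,0,0,0,0,0,8],
    [0,0,0,0,0,0,8],
    [0,0,0,0,0,0.01,8],
    [0,0,0,0,0,0.01,8],
    [0,0,0,0,0,0.01,8],
    [0,0,0,0,0,0.01,8],
    [0,0,0,0,0,0,8],
    [0,0,0,0,0,0,8],
    [0,0,0,0,0,0,8]
  ],
  "force": 40
}}

```text
t: 9.15
tool_pos: [0.4686, 0.1499, 0.1357]
orientation: [3.105, -0.476, 0.0]
force: [1.1, 1.0, 5.2]
opening: 0.0117
gripper_force: 40.0
```

```bash
python3 -c "
from plant import *
s=read_state();print(s['tool_pos'],s['force'],s['wrist_torque'],s['opening'])"
```

```text
[0.46864713 0.14989326 0.13565513] [1.05957528 0.95080431 5.23000258] [ 0.30739455 -0.28966092  0.01328784] 0.011689488384889495
```

{"api": "move_arm", "payload": {
  "plan": [
    [0,0,0,0,0,0.01,8],
    [0,0,0,0,0,0.01,8],
    [0,0,0,0,0,0.01,8],
    [0,0,0,0,0,0.01,8],
    [0,0,0,0,0,0.01,8],
    [0,0,0,0,0,0.01,8],
    [0,0,0,0,0,0.01,8],
    [0,0,0,0,0,0,8],
    [0,0,0,0,0,0,8],
    [0,0,0,0,0,0,8]
  ]
}}

```text
t: 10.15
tool_pos: [0.4687, 0.1499, 0.1341]
orientation: [3.105, -0.476, 0.0]
force: [0.4, 1.4, 6.3]
opening: 0.0119
gripper_force: 40.0
```

{"api": "move_arm", "payload": {
  "plan": [
    [0,0,0,0,0,0.008,8],
    [0,0,0,0,0,0.008,8],
    [0,0,0,0,0,0.008,8],
    [0,0,0,0,0,0,8],
    [0,0,0,0,0,0,8],
    [0,0,0,0,0,0,8],
    [0,0,0,0,0,0,8],
    [0,0,0,0,0,0,8],
    [0,0,0,0,0,0,8],
    [0,0,0,0,0,0,8]
  ]
}}

```text
t: 11.15
tool_pos: [0.4687, 0.1499, 0.1335]
orientation: [-3.105, 0.476, -0.0]
force: [1.1, 0.9, 6.8]
opening: 0.0114
gripper_force: 40.0
```

{"api": "move_arm", "payload": {
  "plan": [
    [0,0,0,0,0,0.007,8],
    [0,0,0,0,0,0.007,8],
    [0,0,0,0,0,0.007,8],
    [0,0,0,0,0,0.007,8],
    [0,0,0,0,0,0,8],
    [0,0,0,0,0,0,8],
    [0,0,0,0,0,0,8],
    [0,0,0,0,0,0,8],
    [0,0,0,0,0,0,8],
    [0,0,0,0,0,0,8]
  ]
}}

```text
t: 12.15
tool_pos: [0.4687, 0.1499, 0.1329]
orientation: [-3.105, 0.476, -0.0]
force: [0.2, 1.0, 6.8]
opening: 0.0119
gripper_force: 40.0
```

{"api": "move_arm", "payload": {
  "plan": [
    [0,0,0,0,0,0.007,8],
    [0,0,0,0,0,0.007,8],
    [0,0,0,0,0,0.007,8],
    [0,0,0,0,0,0.007,8],
    [0,0,0,0,0,0,8],
    [0,0,0,0,0,0,8],
    [0,0,0,0,0,0,8],
    [0,0,0,0,0,0,8],
    [0,0,0,0,0,0,8],
    [0,0,0,0,0,0,8]
  ]
}}

```text
t: 13.15
tool_pos: [0.4687, 0.1499, 0.1322]
orientation: [-3.105, 0.476, -0.0]
force: [1.1, 1.5, 7.5]
opening: 0.0119
gripper_force: 40.0
```

{"api": "move_arm", "payload": {
  "plan": [
    [0,0,0,0,0,0.007,8],
    [0,0,0,0,0,0.007,8],
    [0,0,0,0,0,0.007,8],
    [0,0,0,0,0,0.007,8],
    [0,0,0,0,0,0,8],
    [0,0,0,0,0,0,8],
    [0,0,0,0,0,0,8],
    [0,0,0,0,0,0,8],
    [0,0,0,0,0,0,8],
    [0,0,0,0,0,0,8]
  ]
}}

```text
t: 14.15
tool_pos: [0.4687, 0.1499, 0.1316]
orientation: [-3.105, 0.476, -0.0]
force: [-0.9, 0.6, 7.8]
opening: 0.0113
gripper_force: 40.0
```

{"api": "move_arm", "payload": {
  "plan": [
    [0,0,0,0,0,0.007,8],
    [0,0,0,0,0,0.007,8],
    [0,0,0,0,0,0.007,8],
    [0,0,0,0,0,0.007,8],
    [0,0,0,0,0,0,8],
    [0,0,0,0,0,0,8],
    [0,0,0,0,0,0,8],
    [0,0,0,0,0,0,8],
    [0,0,0,0,0,0,8],
    [0,0,0,0,0,0,8]
  ]
}}

```text
t: 15.15
tool_pos: [0.4688, 0.1499, 0.131]
orientation: [-3.105, 0.476, -0.001]
force: [0.1, 0.8, 8.5]
opening: 0.0116
gripper_force: 40.0
```

{"api": "move_arm", "payload": {
  "plan": [
    [0,0,0,0,0,0.007,8],
    [0,0,0,0,0,0.007,8],
    [0,0,0,0,0,0.007,8],
    [0,0,0,0,0,0.007,8],
    [0,0,0,0,0,0,8],
    [0,0,0,0,0,0,8],
    [0,0,0,0,0,0,8],
    [0,0,0,0,0,0,8],
    [0,0,0,0,0,0,8],
    [0,0,0,0,0,0,8]
  ]
}}

```text
t: 16.15
tool_pos: [0.4688, 0.1499, 0.1303]
orientation: [-3.105, 0.476, -0.001]
force: [-0.6, 0.4, 9.5]
opening: 0.0116
gripper_force: 40.0
```

{"api": "move_arm", "payload": {
  "plan": [
    [0,0,0,0,0,0.007,8],
    [0,0,0,0,0,0.007,8],
    [0,0,0,0,0,0.007,8],
    [0,0,0,0,0,0,8],
    [0,0,0,0,0,0,8],
    [0,0,0,0,0,0,8],
    [0,0,0,0,0,0,8],
    [0,0,0,0,0,0,8],
    [0,0,0,0,0,0,8],
    [0,0,0,0,0,0,8]
  ]
}}

```text
t: 17.15
tool_pos: [0.4688, 0.1499, 0.1298]
orientation: [-3.105, 0.476, -0.001]
force: [-1.0, 0.4, 8.9]
opening: 0.0123
gripper_force: 40.0
```

{"api": "move_arm", "payload": {
  "plan": [
    [0,0,0,0,0,0.007,8],
    [0,0,0,0,0,0.007,8],
    [0,0,0,0,0,0.007,8],
    [0,0,0,0,0,0.007,8],
    [0,0,0,0,0,0,8],
    [0,0,0,0,0,0,8],
    [0,0,0,0,0,0,8],
    [0,0,0,0,0,0,8],
    [0,0,0,0,0,0,8],
    [0,0,0,0,0,0,8]
  ]
}}

```text
t: 18.15
tool_pos: [0.4688, 0.1499, 0.1292]
orientation: [-3.105, 0.476, -0.001]
force: [-0.4, -0.3, 9.7]
opening: 0.0119
gripper_force: 40.0
```

{"api": "move_arm", "payload": {
  "plan": [
    [0,0,0,0,0,0.007,8],
    [0,0,0,0,0,0.007,8],
    [0,0,0,0,0,0.007,8],
    [0,0,0,0,0,0.007,8],
    [0,0,0,0,0,0,8],
    [0,0,0,0,0,0,8],
    [0,0,0,0,0,0,8],
    [0,0,0,0,0,0,8],
    [0,0,0,0,0,0,8],
    [0,0,0,0,0,0,8]
  ]
}}

```text
t: 19.15
tool_pos: [0.4688, 0.1499, 0.1286]
orientation: [-3.105, 0.476, -0.001]
force: [-1.4, 0.4, 9.9]
opening: 0.0119
gripper_force: 40.0
```

{"api": "move_arm", "payload": {
  "plan": [
    [0,0,0,0,0,0.007,8],
    [0,0,0,0,0,0.007,8],
    [0,0,0,0,0,0.007,8],
    [0,0,0,0,0,0.007,8],
    [0,0,0,0,0,0,8],
    [0,0,0,0,0,0,8],
    [0,0,0,0,0,0,8],
    [0,0,0,0,0,0,8],
    [0,0,0,0,0,0,8],
    [0,0,0,0,0,0,8]
  ]
}}

```text
t: 20.15
tool_pos: [0.4688, 0.1499, 0.1279]
orientation: [-3.105, 0.476, -0.001]
force: [-0.9, 0.0, 11.5]
opening: 0.0117
gripper_force: 40.0
```

{"api": "move_arm", "payload": {
  "plan": [
    [0,0,0,0,0,0.004,8],
    [0,0,0,0,0,0.004,8],
    [0,0,0,0,0,0.004,8],
    [0,0,0,0,0,0.004,8],
    [0,0,0,0,0,0,8],
    [0,0,0,0,0,0,8],
    [0,0,0,0,0,0,8],
    [0,0,0,0,0,0,8],
    [0,0,0,0,0,0,8],
    [0,0,0,0,0,0,8]
  ]
}}

```text
t: 21.15
tool_pos: [0.4688, 0.1499, 0.1275]
orientation: [-3.105, 0.476, -0.001]
force: [-1.2, 0.5, 10.5]
opening: 0.0122
gripper_force: 40.0
```

{"api": "move_arm", "payload": {
  "plan": [
    [0,0,0,0,0,0.004,8],
    [0,0,0,0,0,0.004,8],
    [0,0,0,0,0,0.004,8],
    [0,0,0,0,0,0.004,8],
    [0,0,0,0,0,0,8],
    [0,0,0,0,0,0,8],
    [0,0,0,0,0,0,8],
    [0,0,0,0,0,0,8],
    [0,0,0,0,0,0,8],
    [0,0,0,0,0,0,8]
  ]
}}

```text
t: 22.15
tool_pos: [0.4689, 0.1499, 0.1272]
orientation: [-3.105, 0.476, -0.001]
force: [-1.7, 0.9, 11.7]
opening: 0.0118
gripper_force: 40.0
```

```bash
python3 -c "
from plant import *
s=read_state();print(s['tool_pos'],s['force'],s['wrist_torque'],s['opening'],s['q'][5],s['t'])"
```

```text
[0.46887322 0.14992175 0.12720796] [-1.73259084  0.8993492  11.6584546 ] [0.23769148 0.27925774 0.0303529 ] 0.011813351524460579 2.0805800494082285 22.15
```

{"api": "move_arm", "payload": {
  "plan": [
    [0,0,-0.1,0,0,0,8],
    [0,0,-0.1,0,0,0,8],
    [0,0,-0.1,0,0,0,8],
    [0,0,-0.1,0,0,0,8],
    [0,0,-0.1,0,0,0,8],
    [0,0,-0.1,0,0,0,8],
    [0,0,0,0,0,0,8],
    [0,0,0,0,0,0,8],
    [0,0,0,0,0,0,8],
    [0,0,0,0,0,0,8]
  ]
}}

```text
t: 23.15
tool_pos: [0.469, 0.15, 0.1272]
orientation: [-3.118, 0.379, -0.001]
force: [0.4, 0.5, 10.1]
opening: 0.0117
gripper_force: 40.0
```

```bash
python3 -c "
from plant import *
s=read_state();print(s['tool_pos'],s['force'],s['wrist_torque'],s['opening'],s['q'][5],s['t'])"
```

```text
[0.46895164 0.15001333 0.12724532] [ 0.44376333  0.49488189 10.07030527] [ 0.18894369  0.20247003 -0.10285495] 0.01171454809686293 2.0178665903755615 23.15
```

{"api": "move_arm", "payload": {
  "plan": [
    [0,0,-0.12,0,0,0,8],
    [0,0,-0.12,0,0,0,8],
    [0,0,-0.12,0,0,0,8],
    [0,0,-0.12,0,0,0,8],
    [0,0,-0.12,0,0,0,8],
    [0,0,-0.12,0,0,0,8],
    [0,0,-0.12,0,0,0,8],
    [0,0,0,0,0,0,8],
    [0,0,0,0,0,0,8],
    [0,0,0,0,0,0,8]
  ]
}}

```text
t: 24.15
tool_pos: [0.4691, 0.1501, 0.1273]
orientation: [-3.132, 0.241, -0.002]
force: [-0.6, 1.2, 11.1]
opening: 0.0114
gripper_force: 40.0
```

```bash
python3 -c "
from plant import *
s=read_state();print(s['tool_pos'],s['force'],s['wrist_torque'],s['opening'],s['q'][5],s['t'])"
```

```text
[0.46906959 0.15006525 0.12732955] [-0.56967878  1.17558763 11.10978961] [ 0.25405435  0.12144453 -0.08823854] 0.01140823477411875 1.9298963066426882 24.15
```

{"api": "move_arm", "payload": {
  "plan": [
    [0,0,-0.25,0,0,0,8],
    [0,0,-0.25,0,0,0,8],
    [0,0,-0.25,0,0,0,8],
    [0,0,-0.25,0,0,0,8],
    [0,0,-0.25,0,0,0,8],
    [0,0,-0.25,0,0,0,8],
    [0,0,-0.25,0,0,0,8],
    [0,0,-0.25,0,0,0,8],
    [0,0,-0.25,0,0,0,8],
    [0,0,0,0,0,0,8]
  ]
}}

```text
t: 25.15
tool_pos: [0.4692, 0.1501, 0.1274]
orientation: [-3.138, -0.13, -0.002]
force: [0.6, 0.8, 10.0]
opening: 0.012
gripper_force: 40.0
```

```bash
python3 -c "
from plant import *
s=read_state();print(s['tool_pos'],s['force'],s['wrist_torque'],s['opening'],s['q'][5],s['t'])"
```

```text
[0.46916707 0.15014727 0.12739267] [ 0.64358391  0.7645099  10.0034863 ] [ 0.32924557  0.07069161 -0.05645372] 0.011965746478022418 1.693355271125738 25.15
```

{"api": "move_arm", "payload": {
  "plan": [
    [0,0,-0.32,0,0,0,8],
    [0,0,-0.32,0,0,0,8],
    [0,0,-0.32,0,0,0,8],
    [0,0,-0.32,0,0,0,8],
    [0,0,-0.32,0,0,0,8],
    [0,0,-0.32,0,0,0,8],
    [0,0,-0.32,0,0,0,8],
    [0,0,-0.32,0,0,0,8],
    [0,0,-0.32,0,0,0,8],
    [0,0,0,0,0,0,8]
  ]
}}

```text
t: 26.15
tool_pos: [0.4691, 0.1502, 0.1273]
orientation: [-3.083, -0.601, -0.002]
force: [-0.1, 1.2, 10.7]
opening: 0.012
gripper_force: 40.0
```

```bash
python3 -c "
from plant import *
s=read_state();print(s['tool_pos'],s['force'],s['wrist_torque'],s['opening'],s['q'][5],s['t'])"
```

```text
[0.46909626 0.15019119 0.12734229] [-0.14171976  1.1966943  10.65579129] [ 0.40564679  0.12806041 -0.08191094] 0.012011117397155727 1.3914806506991395 26.15
```

{"api": "move_arm", "payload": {
  "plan": [
    [0,0,-0.1,0,0,0,8],
    [0,0,-0.1,0,0,0,8],
    [0,0,-0.1,0,0,0,8],
    [0,0,-0.1,0,0,0,8],
    [0,0,-0.1,0,0,0,8],
    [0,0,0,0,0,0,8],
    [0,0,0,0,0,0,8],
    [0,0,0,0,0,0,8],
    [0,0,0,0,0,0,8],
    [0,0,0,0,0,0,8]
  ]
}}

```text
t: 27.15
tool_pos: [0.4691, 0.1503, 0.1274]
orientation: [-3.067, -0.679, -0.002]
force: [-0.4, 1.5, 11.7]
opening: 0.0119
gripper_force: 40.0
```

```bash
cat >s.py <<'E'
from plant import *
s=read_state();print(s['tool_pos'],s['force'],s['wrist_torque'],s['opening'],2.0806-s['q'][5],s['t'])
E
python3 s.py
```

```text
[0.46912518 0.15029911 0.12737653] [-0.4413614   1.50319046 11.73380963] [ 0.48841992  0.07692834 -0.16895701] 0.01192033295529605 0.7402157283570037 27.15
```

{"api": "move_arm", "payload": {
  "plan": [
    [0,0,-0.1,0,0,0,8],
    [0,0,-0.1,0,0,0,8],
    [0,0,-0.1,0,0,0,8],
    [0,0,-0.1,0,0,0,8],
    [0,0,0,0,0,0,8],
    [0,0,0,0,0,0,8],
    [0,0,0,0,0,0,8],
    [0,0,0,0,0,0,8],
    [0,0,0,0,0,0,8],
    [0,0,0,0,0,0,8]
  ]
}}

```text
t: 28.15
tool_pos: [0.4691, 0.1505, 0.1274]
orientation: [-3.052, -0.743, -0.002]
force: [-0.5, 3.5, 10.8]
opening: 0.0116
gripper_force: 40.0
```

```bash
python3 s.py
```

```text
[0.46908565 0.15047791 0.12739449] [-0.48455054  3.46816344 10.78416664] [ 0.67842966  0.16220337 -0.16287729] 0.011558147641753572 0.7820878848062605 28.15
```

{"api": "move_arm", "payload": {
  "plan": [
    [0,0,-0.1,0.005,-0.009,0,8],
    [0,0,-0.1,0,0,0,8],
    [0,0,-0.1,0,0,0,8],
    [0,0,-0.1,0,0,0,8],
    [0,0,0,0,0,0,8],
    [0,0,0,0,0,0,8],
    [0,0,0,0,0,0,8],
    [0,0,0,0,0,0,8],
    [0,0,0,0,0,0,8],
    [0,0,0,0,0,0,8]
  ]
}}

```text
t: 29.15
tool_pos: [0.469, 0.1507, 0.1273]
orientation: [-3.035, -0.807, -0.002]
force: [-0.4, 2.7, 10.6]
opening: 0.0113
gripper_force: 40.0
```

```bash
python3 s.py
```

```text
[0.46902446 0.15070959 0.12734411] [-0.3504812   2.69728361 10.58010984] [ 0.61379001  0.21406127 -0.20186645] 0.01132138631389612 0.8234666785034701 29.15
```

{"api": "move_arm", "payload": {
  "plan": [
    [0,0,-0.1,0,0,0,8],
    [0,0,-0.1,0,0,0,8],
    [0,0,-0.1,0,0,0,8],
    [0,0,-0.1,0,0,0,8],
    [0,0,0,0,0,0,8],
    [0,0,0,0,0,0,8],
    [0,0,0,0,0,0,8],
    [0,0,0,0,0,0,8],
    [0,0,0,0,0,0,8],
    [0,0,0,0,0,0,8]
  ]
}}

```text
t: 30.15
tool_pos: [0.469, 0.1508, 0.1273]
orientation: [-3.018, -0.87, -0.002]
force: [-0.5, 3.5, 12.1]
opening: 0.0112
gripper_force: 40.0
```

```bash
python3 s.py
```

```text
[0.46895708 0.15083737 0.12733483] [-0.50409484  3.46382063 12.13571057] [ 0.7391694   0.23733411 -0.16380284] 0.011169609358966147 0.8653618838620554 30.15
```

{"api": "move_arm", "payload": {
  "plan": [
    [0,0,-0.1,0,0,0,8],
    [0,0,-0.1,0,0,0,8],
    [0,0,-0.1,0,0,0,8],
    [0,0,-0.1,0,0,0,8],
    [0,0,-0.1,0,0,0,8],
    [0,0,0,0,0,0,8],
    [0,0,0,0,0,0,8],
    [0,0,0,0,0,0,8],
    [0,0,0,0,0,0,8],
    [0,0,0,0,0,0,8]
  ]
}}

```text
t: 31.15
tool_pos: [0.4689, 0.1509, 0.1273]
orientation: [-2.994, -0.949, -0.002]
force: [-1.7, 4.3, 9.6]
opening: 0.0119
gripper_force: 40.0
```

```bash
python3 s.py
```

```text
[0.46889876 0.15094846 0.12731251] [-1.66708518  4.28907219  9.63360174] [ 0.84120224  0.29540144 -0.14177321] 0.011869587464184074 0.9177378582973696 31.15
```

{"api": "move_arm", "payload": {
  "plan": [
    [0,0,-0.1,0.009,-0.013,0,8],
    [0,0,-0.1,0,0,0,8],
    [0,0,-0.1,0,0,0,8],
    [0,0,-0.1,0,0,0,8],
    [0,0,-0.1,0,0,0,8],
    [0,0,0,0,0,0,8],
    [0,0,0,0,0,0,8],
    [0,0,0,0,0,0,8],
    [0,0,0,0,0,0,8],
    [0,0,0,0,0,0,8]
  ]
}}

```text
t: 32.15
tool_pos: [0.4688, 0.1512, 0.1273]
orientation: [-2.968, -1.027, -0.001]
force: [-2.2, 3.5, 10.8]
opening: 0.0119
gripper_force: 40.0
```

```bash
python3 s.py
```

```text
[0.46884507 0.15116735 0.12727145] [-2.15297631  3.46740882 10.78498985] [ 0.65881709  0.3224936  -0.11007397] 0.011928507010548818 0.9693004969463241 32.15
```

{"api": "move_arm", "payload": {
  "plan": [
    [0,0,-0.1,0.009,-0.013,0,8],
    [0,0,-0.1,0,0,0,8],
    [0,0,-0.1,0,0,0,8],
    [0,0,-0.1,0,0,0,8],
    [0,0,-0.1,0,0,0,8],
    [0,0,0,0,0,0,8],
    [0,0,0,0,0,0,8],
    [0,0,0,0,0,0,8],
    [0,0,0,0,0,0,8],
    [0,0,0,0,0,0,8]
  ]
}}

```text
t: 33.15
tool_pos: [0.4688, 0.1513, 0.1272]
orientation: [-2.94, -1.105, -0.001]
force: [-1.1, 1.5, 10.9]
opening: 0.0118
gripper_force: 40.0
```

```bash
python3 s.py
```

```text
[0.46876803 0.15134005 0.1271962 ] [-1.09453096  1.48075169 10.90525986] [ 0.47166333  0.32215888 -0.0634448 ] 0.011767367589082568 1.0208904198025113 33.15
```

Lateral force is falling; I keep turning.

{"api": "move_arm", "payload": {
  "plan": [
    [0,0,-0.1,0,0,0,8],
    [0,0,-0.1,0,0,0,8],
    [0,0,-0.1,0,0,0,8],
    [0,0,-0.1,0,0,0,8],
    [0,0,-0.1,0,0,0,8],
    [0,0,0,0,0,0,8],
    [0,0,0,0,0,0,8],
    [0,0,0,0,0,0,8],
    [0,0,0,0,0,0,8],
    [0,0,0,0,0,0,8]
  ]
}}

```text
t: 34.15
tool_pos: [0.4687, 0.1514, 0.1272]
orientation: [-2.91, -1.181, -0.001]
force: [-1.9, 2.7, 10.2]
opening: 0.0119
gripper_force: 40.0
```

```bash
python3 s.py
```

```text
[0.46870855 0.1514313  0.12718756] [-1.92607513  2.74916307 10.20765291] [ 0.57370183  0.3671948  -0.15470741] 0.01189545309089056 1.0732052032370953 34.15
```

{"api": "move_arm", "payload": {
  "plan": [
    [0,0,-0.1,0.005,-0.01,0,8],
    [0,0,-0.1,0,0,0,8],
    [0,0,-0.1,0,0,0,8],
    [0,0,-0.1,0,0,0,8],
    [0,0,-0.1,0,0,0,8],
    [0,0,0,0,0,0,8],
    [0,0,0,0,0,0,8],
    [0,0,0,0,0,0,8],
    [0,0,0,0,0,0,8],
    [0,0,0,0,0,0,8]
  ]
}}

```text
t: 35.15
tool_pos: [0.4686, 0.1516, 0.1271]
orientation: [-2.879, -1.257, -0.001]
force: [-2.0, 2.6, 11.0]
opening: 0.0119
gripper_force: 40.0
```

```bash
python3 s.py
```

```text
[0.46859593 0.15158375 0.1271371 ] [-1.97454934  2.63199991 11.04191909] [ 0.4547855   0.38174949 -0.20480447] 0.011903192356112653 1.1249884873438751 35.15
```

{"api": "move_arm", "payload": {
  "plan": [
    [0,0,-0.1,0,0,0,8],
    [0,0,-0.1,0,0,0,8],
    [0,0,-0.1,0,0,0,8],
    [0,0,-0.1,0,0,0,8],
    [0,0,0,0,0,0,8],
    [0,0,0,0,0,0,8],
    [0,0,0,0,0,0,8],
    [0,0,0,0,0,0,8],
    [0,0,0,0,0,0,8],
    [0,0,0,0,0,0,8]
  ]
}}

```text
t: 36.15
tool_pos: [0.4684, 0.1517, 0.1271]
orientation: [-2.851, -1.317, -0.0]
force: [-1.3, 3.6, 11.9]
opening: 0.0118
gripper_force: 40.1
```

```bash
python3 s.py
```

```text
[0.46844803 0.15167164 0.12713926] [-1.32013299  3.61409812 11.92939979] [ 0.51101633  0.50463573 -0.2086791 ] 0.011813674146110134 1.1668309340274816 36.15
```

{"api": "move_arm", "payload": {
  "plan": [
    [0,0,-0.1,0.005,-0.01,0,8],
    [0,0,-0.1,0,0,0,8],
    [0,0,-0.1,0,0,0,8],
    [0,0,-0.1,0,0,0,8],
    [0,0,0,0,0,0,8],
    [0,0,0,0,0,0,8],
    [0,0,0,0,0,0,8],
    [0,0,0,0,0,0,8],
    [0,0,0,0,0,0,8],
    [0,0,0,0,0,0,8]
  ]
}}

```text
t: 37.15
tool_pos: [0.4681, 0.1519, 0.1271]
orientation: [-2.823, -1.376, 0.0]
force: [-2.7, 2.8, 12.2]
opening: 0.0117
gripper_force: 40.1
```

```bash
python3 s.py
```

```text
[0.46811231 0.15194611 0.12709166] [-2.71069936  2.78668603 12.15077883] [ 0.52036346  0.75013416 -0.29589877] 0.011690994611427157 1.2081109797108849 37.15
```

{"api": "move_arm", "payload": {
  "plan": [
    [0,0,-0.1,0,0,0,8],
    [0,0,-0.1,0,0,0,8],
    [0,0,-0.1,0,0,0,8],
    [0,0,0,0,0,0,8],
    [0,0,0,0,0,0,8],
    [0,0,0,0,0,0,8],
    [0,0,0,0,0,0,8],
    [0,0,0,0,0,0,8],
    [0,0,0,0,0,0,8],
    [0,0,0,0,0,0,8]
  ]
}}

```text
t: 38.15
tool_pos: [0.468, 0.152, 0.127]
orientation: [-2.801, -1.42, 0.001]
force: [-4.5, 3.5, 13.2]
opening: 0.0115
gripper_force: 40.2
```

```bash
python3 s.py
```

```text
[0.467998   0.15201205 0.12704587] [-4.54737002  3.45381031 13.17754596] [ 0.57903917  0.87061886 -0.43091926] 0.011460111740943165 1.2393284388131378 38.15
```

{"api": "move_arm", "payload": {
  "plan": [
    [0,0,0.2,0,-0.014,0,8],
    [0,0,0.2,0,0,0,8],
    [0,0,0.2,0,0,0,8],
    [0,0,0.2,0,0,0,8],
    [0,0,0,0,0,0,8],
    [0,0,0,0,0,-0.06,8],
    [0,0,0,0,0,-0.06,8],
    [0,0,0,0,0,-0.06,8],
    [0,0,0,0,0,0,8],
    [0,0,0,0,0,0,8]
  ]
}}

```text
t: 39.15
tool_pos: [0.4679, 0.152, 0.1312]
orientation: [-2.858, -1.302, 0.0]
force: [-1.8, 3.1, 8.5]
opening: 0.0116
gripper_force: 40.0
```

```bash
python3 s.py
```

```text
[0.4678757  0.15199636 0.1312081 ] [-1.75610274  3.14675141  8.49505278] [0.39701313 0.30375795 0.02644882] 0.011639032779143825 1.1555228615405029 39.15
```

{"api": "move_arm", "payload": {
  "plan": [
    [0,0,0,0,0,-0.04,8],
    [0,0,0,0,0,-0.04,8],
    [0,0,0,0,0,-0.04,8],
    [0,0,0,0,0,-0.04,8],
    [0,0,0,0,0,-0.04,8],
    [0,0,0,0,0,-0.04,8],
    [0,0,0,0,0,-0.01,8],
    [0,0,0,0,0,0,8],
    [0,0,0,0,0,0,8],
    [0,0,0,0,0,0,8]
  ]
}}

```text
t: 40.15
tool_pos: [0.4678, 0.1518, 0.1369]
orientation: [-2.859, -1.302, 0.001]
force: [-0.6, 4.1, 2.4]
opening: 0.0121
gripper_force: 40.0
```

```bash
python3 s.py
```

```text
[0.46783507 0.15178823 0.13688724] [-0.63708957  4.05268206  2.39724763] [ 0.89017633  0.29461997 -0.02614591] 0.012079707929875005 1.1554862912512847 40.15
```

{"api": "move_arm", "payload": {
  "plan": [
    [0,0,0,0.01,-0.01,-0.02,8],
    [0,0,0,0,0,-0.02,8],
    [0,0,0,0,0,-0.02,8],
    [0,0,0,0,0,-0.02,8],
    [0,0,0,0,0,0,8],
    [0,0,0,0,0,0,8],
    [0,0,0,0,0,0,8],
    [0,0,0,0,0,0,8],
    [0,0,0,0,0,0,8],
    [0,0,0,0,0,0,8]
  ]
}}

```text
t: 41.15
tool_pos: [0.468, 0.152, 0.139]
orientation: [-2.859, -1.302, 0.001]
force: [-1.8, 1.8, 0.8]
opening: 0.0115
gripper_force: 40.0
```

```bash
python3 s.py
```

```text
[0.46795253 0.15198819 0.13900308] [-1.7672196   1.81110681  0.82504445] [ 0.41522251  0.54516402 -0.04240598] 0.0114757064754996 1.1547531876910493 41.15
```

{"api": "move_arm", "payload": {
  "plan": [
    [0,0,0,0,0,-0.1,8],
    [0,0,0,0,0,-0.1,8],
    [0,0,0,0,0,-0.2,8],
    [0,0,0,0,0,-0.2,8],
    [0,0,0,0,0,-0.3,8],
    [0,0,0,0,0,-0.3,8],
    [0,0,0,0,0,-0.3,8],
    [0,0,0,0,0,-0.3,8],
    [0,0,0,0,0,-0.3,8],
    [0,0,0,0,0,-0.3,8]
  ]
}}

```text
t: 42.15
tool_pos: [0.4681, 0.1521, 0.1998]
orientation: [2.859, 1.302, 0.0]
force: [0.5, -0.0, -1.4]
opening: 0.0115
gripper_force: 40.0
```

{"api": "move_arm", "payload": {
  "plan": [
    [0,0,0,0,0,-0.35,8],
    [0,0,0,0,0,-0.4,8],
    [0,0,0,0,0,-0.4,8],
    [0,0,0,0,0,-0.4,8],
    [0,0,0,0,0,0,8],
    [0,0,0,0,0,0,8],
    [0,0,0,0,0,0,8],
    [0,0,0,0,0,0,8],
    [0,0,0,0,0,0,8],
    [0,0,0,0,0,0,8]
  ]
}}

```text
t: 43.15
tool_pos: [0.4679, 0.1521, 0.2376]
orientation: [-2.859, -1.302, 0.001]
force: [0.6, 0.6, -1.6]
opening: 0.0117
gripper_force: 40.0
```

```bash
python3 - <<'E'
import s
from h import *
c=read_camera("side");np.savez("side2.npz",**c)
cv2.imwrite("pics/side2.png",cv2.resize(c["frame"][130:270,170:350,::-1],None,fx=4,fy=4,interpolation=cv2.INTER_CUBIC))
E
```

```text
[0.46793866 0.15205233 0.2375538 ] [ 0.56615576  0.63932724 -1.63780768] [-0.04549954 -0.00499806  0.00151886] 0.011687473609490153 1.1547617856277428 43.15
```

View pics/side2.png

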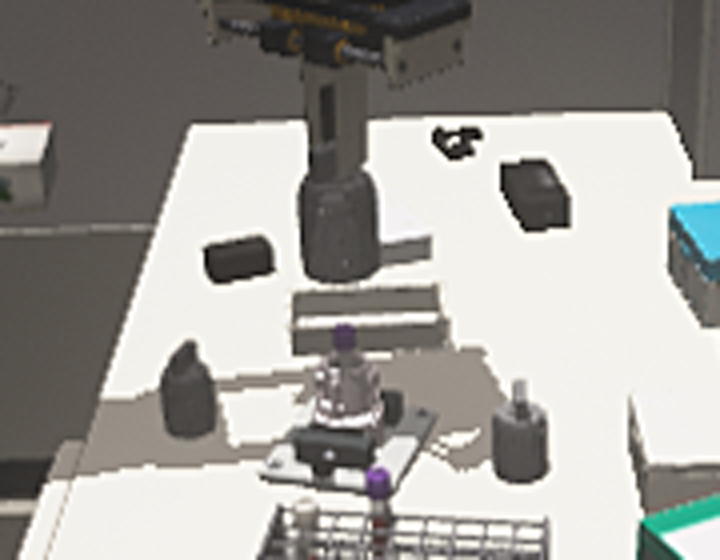

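The cap is off and the sample (purple top at (345,340)) stands in the pot. Next, the tray.

{"api": "move_arm", "payload": {
  "plan": [
    [0,0,0,0.7645,-0.5955,0,8],
    [0,0,0,0.7645,-0.5955,0,8],
    [0,0,0,0.7645,-0.5955,0,8],
    [0,0,0,0.7645,-0.5955,0,8],
    [0,0,0,0.7645,-0.5955,0,8],
    [0,0,0,0.7645,-0.5955,0,8],
    [0,0,0,0.7645,-0.5955,0,8],
    [0,0,0,0.7645,-0.5955,0,8],
    [0,0,0,0,0,0.8,8],
    [0,0,0,0,0,0.8,8]
  ]
}}

```text
t: 44.2
tool_pos: [0.4789, 0.3468, 0.1979]
orientation: [-2.858, -1.304, -0.002]
force: [-0.6, -0.4, -0.8]
opening: 0.0116
gripper_force: 40.0
```

{"api": "move_arm", "payload": {
  "plan": [
    [0,0,0,0,0,0.8,8],
    [0,0,0,0,0,0.8,8],
    [0,0,0,0,0,0.6,8],
    [0,0,0,0,0,0.5,8],
    [0,0,0,0,0,0.4,8],
    [0,0,0,0,0,0.4,8],
    [0,0,0,0,0,0.3,8],
    [0,0,0,0,0,0.3,8],
    [0,0,0,0,0,0.2,8],
    [0,0,0,0,0,0.2,8]
  ]
}}

```text
t: 45.2
tool_pos: [0.4797, 0.3462, 0.0877]
orientation: [-2.859, -1.302, -0.004]
force: [-11.6, -6.2, 39.3]
opening: 0.0113
gripper_force: 40.0
```

{"api": "move_arm", "payload": {
  "plan": [
    [0,0,0,0,0,0.2,8],
    [0,0,0,0,0,0.1,8],
    [0,0,0,0,0,0.1,8],
    [0,0,0,0,0,0.1,8],
    [0,0,0,0,0,0.04,8],
    [0,0,0,0,0,0.04,8],
    [0,0,0,0,0,0,8],
    [0,0,0,0,0,0,8],
    [0,0,0,0,0,0,8],
    [0,0,0,0,0,0,8]
  ]
}}

```text
t: 46.2
tool_pos: [0.4848, 0.3512, 0.0848]
orientation: [-2.854, -1.301, -0.028]
force: [-19.3, -5.7, 70.1]
opening: 0.0117
gripper_force: 47.7
```

```bash
python3 s.py
```

```text
[0.48480321 0.35120306 0.08481359] [-19.30848144  -5.65920477  70.14950079] [-0.63644311  3.82915854  0.11113904] 0.011733868342031504 0.8261791746229963 46.2
```

I over-descended: my row sums were wrong. I back off now.

{"api": "move_arm", "payload": {
  "plan": [
    [0,0,0,0,0,-0.2,8],
    [0,0,0,0,0,-0.2,8],
    [0,0,0,0,0,-0.1,8],
    [0,0,0,0,0,-0.06,8],
    [0,0,0,0,0,0,8],
    [0,0,0,0,0,0,8]
  ]
}}

```text
$.plan: bad value
```

{"api": "move_arm", "payload": {
  "plan": [
    [0,0,0,0,0,-0.2,8],
    [0,0,0,0,0,-0.2,8],
    [0,0,0,0,0,-0.1,8],
    [0,0,0,0,0,-0.06,8],
    [0,0,0,0,0,0,8],
    [0,0,0,0,0,0,8],
    [0,0,0,0,0,0,8],
    [0,0,0,0,0,0,8],
    [0,0,0,0,0,0,8],
    [0,0,0,0,0,0,8]
  ]
}}

```text
t: 47.2
tool_pos: [0.4792, 0.3459, 0.0853]
orientation: [-2.859, -1.302, -0.002]
force: [0.1, 0.7, 8.3]
opening: 0.0116
gripper_force: 42.6
```

```bash
python3 - <<'E'
import s
from h import *
c=read_camera("side");np.savez("side3.npz",**c)
cv2.imwrite("pics/side3.png",cv2.resize(c["frame"][130:270,190:330,::-1],None,fx=4,fy=4,interpolation=cv2.INTER_CUBIC))
print(s.s['orientation'])
E
```

```text
[0.47921846 0.34586441 0.08531751] [0.09921592 0.70144491 8.30759036] [ 0.39525965 -0.30783741  0.0320475 ] 0.011563220560257485 0.8260711916722523 47.2
[-2.85892166e+00 -1.30182541e+00 -1.87568003e-03]
```

View pics/side3.png

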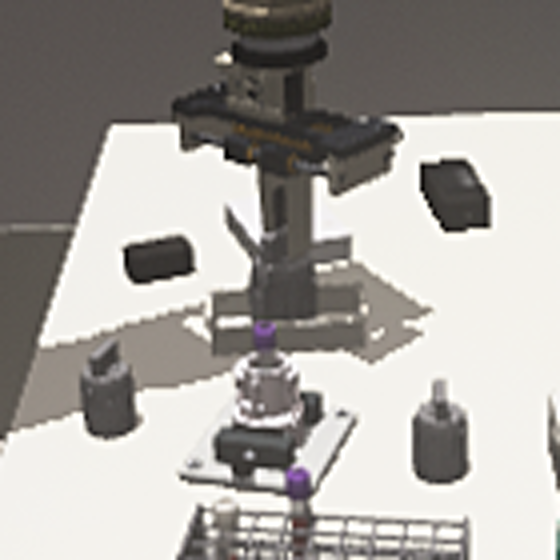

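The cap stands in the tray at (285,290), tool vertical. I release it and rise.

{"api": "move_arm", "payload": {
  "plan": [
    [0,0,0,0,0,-0.03,8],
    [0,0,0,0,0,0,40],
    [0,0,0,0,0,0,40],
    [0,0,0,0,0,0,40],
    [0,0,0,0,0,0,40],
    [0,0,0,0,0,-0.5,40],
    [0,0,0,0,0,-1,40],
    [0,0,0,0,0,-1,40],
    [0,0,0,0,0,-1,40],
    [0,0,0,0,0,-1,40]
  ]
}}

```text
t: 48.25
tool_pos: [0.4786, 0.3456, 0.2003]
orientation: [-2.859, -1.302, -0.001]
force: [-0.8, 0.6, 1.1]
opening: 0.04
gripper_force: 0.0
```

```bash
python3 - <<'E'
import s
from h import *
print(s.s['orientation'])
c=read_camera("top");np.savez("top4.npz",**c);W=grid(c);H=W[...,2]
d=read_camera("side");np.savez("side4.npz",**d)
img=np.vstack([cv2.resize(c["frame"][190:290,190:360],None,fx=3,fy=3),cv2.resize(d["frame"][150:250,190:360],None,fx=3,fy=3)])
cv2.imwrite("pics/four.png",img[:,:,::-1])
E
```

```text
[0.47864896 0.34557631 0.20025146] [-0.78899808  0.56174202  1.08661371] [ 0.00989213 -0.00934846  0.00669729] 0.03999930527047153 0.8261153542558286 48.25
[-2.85892427e+00 -1.30221895e+00 -1.25365190e-03]
```

View pics/four.png

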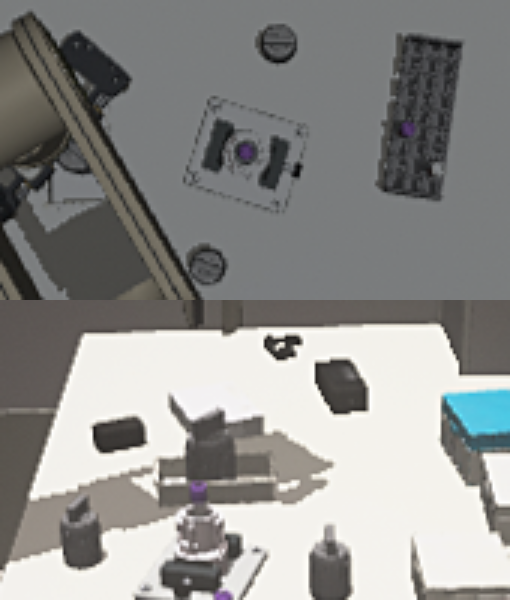

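The cap stands upright in the tray (lower view (210,450)); the sample's purple top is at (246,152) in the upper view. I measure it against tube b.

```bash
python3 - <<'E'
from h import *
def cen(c,box):
    u0,v0,u1,v1=box;f=c["frame"].astype(float)[v0:v1,u0:u1];b=np.clip(np.minimum(f[...,2],f[...,0])-f[...,1]-8,0,None)
    v,u=np.mgrid[v0:v1,u0:u1];return np.array([(b*u).sum(),(b*v).sum()])/b.sum(),(b>0).sum()
c=load("top4.npz")
for nm,b,z in(("sample",(258,228,285,255),.105),("b",(315,220,340,245),.09)):
    p,n=cen(c,b);print(nm,p,n,world(c,*p,z)*1000)
d=load("side4.npz")
f=d["frame"].astype(float);b=np.minimum(f[...,2],f[...,0])-f[...,1]>15
n,l,s,ce=cv2.connectedComponentsWithStats(b.astype(np.uint8))
for i in range(1,n):
    if s[i,4]>8: print("side",s[i],ce[i],world(d,*ce[i],.0965)*1000,world(d,*ce[i],.0815)*1000)
H=grid(c);m=(H[...,2]>.035)&(H[...,2]<.075)&(abs(H[...,0]-.51)<.12)&(abs(H[...,1]+.045)<.06)
v,u=np.nonzero(m);print("rack",rect(world(c,u,v,.052)[:,:2]*1000))
E
```

```text
sample [271.54117647 240.21176471] 19 [468.15624989 151.65886693 105.        ]
b [325.6212766  232.47234043] 18 [494.6911361 -25.9657922  90.       ]
side [253 210   6   6  26] [255.42307692 212.42307692] [464.23324479 159.2180838   96.5       ] [462.64411873 188.91909853  81.5       ]
side [261 246   7   8  36] [263.75 249.25] [491.14449111 -46.08993938  96.5       ] [490.3000377  -22.07009103  81.5       ]
rack (array([511.9821, -47.4882]), array([ 62.4915, 180.1394]), 81.8)
```

{"api": "move_arm", "payload": {
  "plan": [
    [0,0,0,-0.7665,0.5995,0,40],
    [0,0,0,-0.7665,0.5995,0,40],
    [0,0,0,-0.7665,0.5995,0,40],
    [0,0,0,-0.7665,0.5995,0,40],
    [0,0,0,-0.7665,0.5995,0,40],
    [0,0,0,-0.7665,0.5995,0,40],
    [0,0,0,-0.7665,0.5995,0,40],
    [0,0,0,-0.7665,0.5995,0,40],
    [0,0,0,0,0,0.8,40],
    [0,0,0,0,0,0,40]
  ]
}}

```text
t: 49.35
tool_pos: [0.4668, 0.1502, 0.1756]
orientation: [-2.859, -1.3, 0.006]
force: [-1.2, 0.1, -0.2]
opening: 0.0394
gripper_force: 0.0
```

{"api": "move_arm", "payload": {
  "plan": [
    [0,0,0,0.075,0.02,0.4,40],
    [0,0,0,0,0,0.7,40],
    [0,0,0,0,0,0.7,40],
    [0,0,0,0,0,0.6,40],
    [0,0,0,0,0,0.4,40],
    [0,0,0,0,0,0.3,40],
    [0,0,0,0,0,0.15,40],
    [0,0,0,0,0,0.07,40],
    [0,0,0,0,0,0,40],
    [0,0,0,0,0,0,40]
  ]
}}

```text
t: 50.35
tool_pos: [0.4705, 0.1524, 0.0957]
orientation: [2.859, 1.302, 0.002]
force: [0.1, 0.3, 0.8]
opening: 0.0398
gripper_force: 0.0
```

{"api": "move_arm", "payload": {
  "plan": [
    [0,0,0,-0.088,-0.035,0.06,40],
    [0,0,0,0,0,0.06,40],
    [0,0,0,0,0,0,40],
    [0,0,0,0,0,0,10],
    [0,0,0,0,0,0,10],
    [0,0,0,0,0,0,10],
    [0,0,0,0,0,0,10],
    [0,0,0,0,0,0,10],
    [0,0,0,0,0,0,10],
    [0,0,0,0,0,0,10]
  ],
  "force": 10
}}

```text
t: 51.35
tool_pos: [0.468, 0.1512, 0.0921]
orientation: [2.859, 1.302, 0.0]
force: [-0.3, 0.4, -0.5]
opening: 0.0153
gripper_force: 10.0
```

```bash
python3 s.py
```

```text
[0.46798511 0.15122449 0.09212987] [-0.25155375  0.37810805 -0.45590951] [-0.0481623  -0.06748288 -0.01531733] 0.015261947766598723 1.156383375498097 51.35
```

{"api": "move_arm", "payload": {
  "plan": [
    [0,0,0,0,0,-0.3,10],
    [0,0,0,0,0,-0.6,10],
    [0,0,0,0,0,-0.9,10],
    [0,0,0,0,0,-0.9,10],
    [0,0,0,0,0,-0.9,10],
    [0,0,0,0,0,-0.7,10],
    [0,0,0,-0.3,0.59,0,10],
    [0,0,0,-0.445,0.874,0,10],
    [0,0,0,-0.445,0.874,0,10],
    [0,0,0,-0.445,0.874,0,10]
  ]
}}

```text
t: 52.35
tool_pos: [0.5021, 0.067, 0.2004]
orientation: [2.858, 1.303, 0.001]
force: [-0.3, 0.0, -1.2]
opening: 0.0153
gripper_force: 10.0
```

{"api": "move_arm", "payload": {
  "plan": [
    [0,0,0,-0.445,0.874,0,10],
    [0,0,0,-0.445,0.874,0,10],
    [0,0,0,-0.445,0.874,0,10],
    [0,0,0,-0.445,0.874,0,10],
    [0,0,0,-0.445,0.874,0,10],
    [0,0,0,-0.148,0.286,0,10],
    [0,0,0,0,0,0.8,10],
    [0,0,0,0,0,0.8,10],
    [0,0,0,0,0,0.6,10],
    [0,0,0,0,0,0.3,10]
  ]
}}

```text
t: 53.35
tool_pos: [0.5496, -0.0528, 0.1355]
orientation: [-2.857, -1.302, 0.003]
force: [-0.4, -0.1, 0.1]
opening: 0.0155
gripper_force: 10.0
```

```bash
python3 - <<'E'
from h import *
c=read_camera("side");np.savez("side5.npz",**c);c2=read_camera("top");np.savez("top5.npz",**c2)
import s
cv2.imwrite("pics/s5.png",cv2.resize(c["frame"][200:300,220:330,::-1],None,fx=6,fy=6,interpolation=cv2.INTER_CUBIC))
E
```

```text
[ 0.54968899 -0.05292198  0.13595275] [-6.15279303e-04  8.49488325e-01  7.38257521e-01] [-0.05608647 -0.00142457 -0.00938935] 0.015371754776164438 1.5539854951544518 53.45
```

View pics/s5.png

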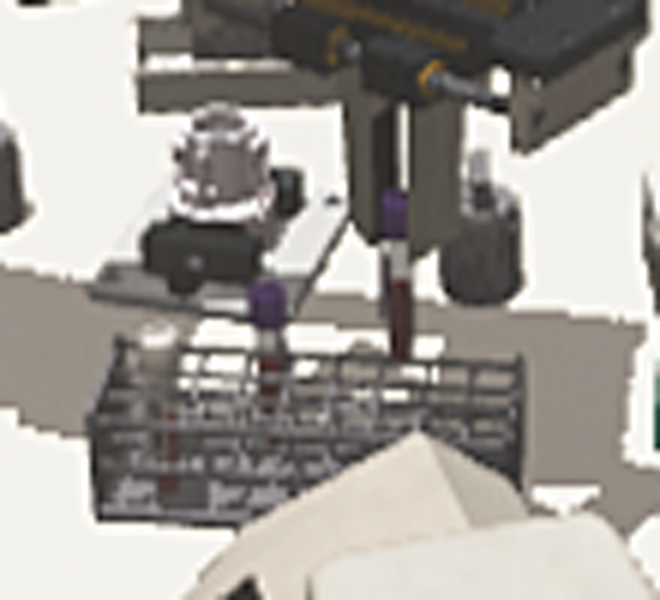

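The held tube's foot is at crop (402,357), above the rack's middle row, towards its far end. I check it relative to tube b in the same image.

```bash
python3 - <<'E'
from h import *
d=load("side5.npz")
f=d["frame"].astype(float);b=np.minimum(f[...,2],f[...,0])-f[...,1]>15
n,l,s,ce=cv2.connectedComponentsWithStats(b.astype(np.uint8))
R,t=cam(d)
def proj(p):
    p=R@np.array(p)+t;return np.array([p[0]/p[2]*d["fx"]+d["cx"],p[1]/p[2]*d["fy"]+d["cy"]])
for i in range(1,n):
    if s[i,4]>8: print(s[i],ce[i])
print("exp b",proj([.4950,-.0267,.0815]),"exp sample",proj([.5497,-.0529,.1404]))
print("foot exp",proj([.5497,-.0529,.0649]),"target at grid",[proj([.5506+a,-.0535+e,.052]) for a,e in((0,0),(.002,0),(0,.002))])
E
```

```text
[284 232   4   3  10] [285.4 233.2]
[262 247   5   3  11] [264.09090909 248.36363636]
exp b [265.56623619 250.16154495] exp sample [287.080995  234.7183182]
foot exp [287.43447611 260.70471367] target at grid [array([287.85747147, 265.09616926]), array([288.6472689 , 265.07388113]), array([287.82508794, 264.64917845])]
```

{"api": "move_arm", "payload": {
  "plan": [
    [0,0,0,0,0.044,0,10],
    [0,0,0,0,0,0.1,10],
    [0,0,0,0,0,0.2,10],
    [0,0,0,0,0,0.2,10],
    [0,0,0,0,0,0.2,10],
    [0,0,0,0,0,0.2,10],
    [0,0,0,0,0,0.14,10],
    [0,0,0,0,0,0,10],
    [0,0,0,0,0,0,10],
    [0,0,0,0,0,0,10]
  ]
}}

```text
t: 54.45
tool_pos: [0.5533, -0.0545, 0.1137]
orientation: [2.857, 1.301, 0.006]
force: [-1.3, 1.2, 14.2]
opening: 0.0154
gripper_force: 10.0
```

```bash
python3 s.py
```

```text
[ 0.55334749 -0.0544814   0.11370472] [-1.2863742   1.17973894 14.18949406] [ 0.07186913  0.35520243 -0.02986551] 0.015417092592987597 1.5551492856199678 54.45
```

{"api": "move_arm", "payload": {
  "plan": [
    [0,0,0,0,0,-0.3,10],
    [0,0,0,0,0,-0.3,10],
    [0,0,0,-0.042,-0.108,0,10],
    [0,0,0,0,0,0,10],
    [0,0,0,0,0,0,10],
    [0,0,0,0,0,0,10],
    [0,0,0,0,0,0,10],
    [0,0,0,0,0,0,10],
    [0,0,0,0,0,0,10],
    [0,0,0,0,0,0,10]
  ]
}}

```text
t: 55.45
tool_pos: [0.5487, -0.0532, 0.1261]
orientation: [-2.859, -1.302, 0.0]
force: [0.3, 0.1, -0.1]
opening: 0.0151
gripper_force: 10.0
```

```bash
python3 - <<'E'
from h import *
c=read_camera("side");np.savez("side6.npz",**c);d=c
import s
b=c["frame"].astype(float);b=np.minimum(b[...,2],b[...,0])-b[...,1]>12
n,l,st,ce=cv2.connectedComponentsWithStats(b.astype(np.uint8))
for i in range(1,n):
    if st[i,4]>6: print(st[i],ce[i])
cv2.imwrite("pics/s6.png",cv2.resize(c["frame"][215:295,230:320,::-1],None,fx=7,fy=7,interpolation=cv2.INTER_CUBIC))
W=grid(load("top5.npz"));H=W[...,2]
m=(H>.035)&(H<.06)&(abs(W[...,0]-.51)<.12)&(abs(W[...,1]+.045)<.06);print(m.sum())
E
```

```text
[ 0.54872134 -0.05322373  0.12612685] [0.67024422 1.16418725 0.28054606] [-0.03623036 -0.00679953 -0.00765362] 0.01542722955493855 1.554346057094018 55.5
[283 232   4   7  18] [284.44444444 234.61111111]
[262 247   5   6  23] [264.34782609 249.17391304]
78
```

View pics/s6.png

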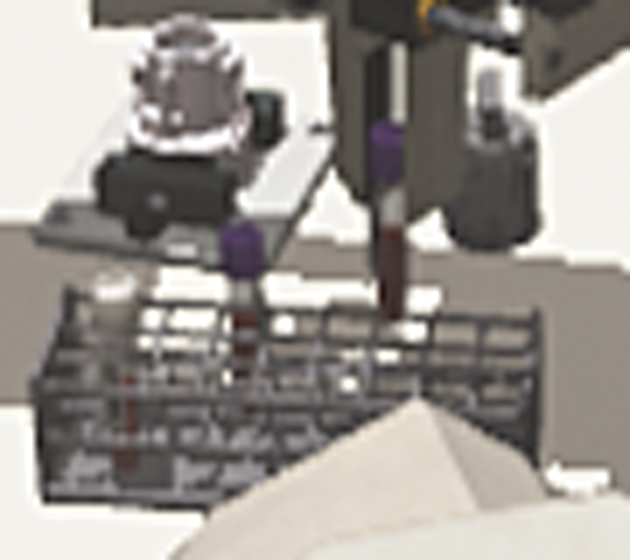

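{"api": "move_arm", "payload": {
  "plan": [
    [0,0,0,0.02,0.024,0,10],
    [0,0,0,0,0,0.1,10],
    [0,0,0,0,0,0.1,10],
    [0,0,0,0,0,0.1,10],
    [0,0,0,0,0,0.1,10],
    [0,0,0,0,0,0.1,10],
    [0,0,0,0,0,0.1,10],
    [0,0,0,0,0,0.04,10],
    [0,0,0,0,0,0,10],
    [0,0,0,0,0,0,10]
  ]
}}

```text
t: 56.5
tool_pos: [0.5495, -0.0532, 0.1102]
orientation: [2.859, 1.302, 0.0]
force: [0.6, 0.0, -0.0]
opening: 0.0154
gripper_force: 10.0
```

```bash
python3 s.py
```

```text
[ 0.54950201 -0.05322266  0.1101614 ] [ 0.60150543  0.03816782 -0.04263786] [-0.03903203 -0.04450717  0.07964692] 0.01536835027810952 1.5540913390405309 56.5
```

{"api": "move_arm", "payload": {
  "plan": [
    [0,0,0,0,0,0.1,10],
    [0,0,0,0,0,0.1,10],
    [0,0,0,0,0,0.1,10],
    [0,0,0,0,0,0.1,10],
    [0,0,0,0,0,0.1,10],
    [0,0,0,0,0,0.1,10],
    [0,0,0,0,0,0,10],
    [0,0,0,0,0,0,10]
  ]
}}

```text
$.plan: bad value
```

{"api": "move_arm", "payload": {
  "plan": [
    [0,0,0,0,0,0.1,10],
    [0,0,0,0,0,0.1,10],
    [0,0,0,0,0,0.1,10],
    [0,0,0,0,0,0.1,10],
    [0,0,0,0,0,0.1,10],
    [0,0,0,0,0,0.1,10],
    [0,0,0,0,0,0,10],
    [0,0,0,0,0,0,10],
    [0,0,0,0,0,0,10],
    [0,0,0,0,0,0,10]
  ]
}}

```text
t: 57.5
tool_pos: [0.5496, -0.0533, 0.0953]
orientation: [2.859, 1.302, 0.0]
force: [-0.0, -0.1, -0.3]
opening: 0.0154
gripper_force: 10.0
```

```bash
python3 s.py
```

```text
[ 0.54961165 -0.05326065  0.09530257] [-0.03239123 -0.14382039 -0.31187223] [-0.00173547 -0.0503427  -0.04695662] 0.015429914086406572 1.5540892710337662 57.5
```

{"api": "move_arm", "payload": {
  "plan": [
    [0,0,0,0,0,0.12,10],
    [0,0,0,0,0,0.12,10],
    [0,0,0,0,0,0.12,10],
    [0,0,0,0,0,0.12,10],
    [0,0,0,0,0,0.12,10],
    [0,0,0,0,0,0.12,10],
    [0,0,0,0,0,0.08,10],
    [0,0,0,0,0,0,10],
    [0,0,0,0,0,0,10],
    [0,0,0,0,0,0,10]
  ]
}}

```text
t: 58.5
tool_pos: [0.5496, -0.0533, 0.0753]
orientation: [2.859, 1.302, 0.0]
force: [-0.4, 0.4, 0.3]
opening: 0.0154
gripper_force: 10.0
```

```bash
python3 s.py
```

```text
[ 0.54963243 -0.05325216  0.07532289] [-0.44618664  0.41408552  0.25356693] [-0.02169903 -0.05170277  0.04977742] 0.015442929865264124 1.5541022114173573 58.5
```

{"api": "move_arm", "payload": {
  "plan": [
    [0,0,0,0,0,0.08,10],
    [0,0,0,0,0,0.08,10],
    [0,0,0,0,0,0.08,10],
    [0,0,0,0,0,0.04,10],
    [0,0,0,0,0,0.04,10],
    [0,0,0,0,0,0,10],
    [0,0,0,0,0,0,10],
    [0,0,0,0,0,0,10],
    [0,0,0,0,0,0,10],
    [0,0,0,0,0,0,10]
  ]
}}

```text
t: 59.5
tool_pos: [0.5506, -0.0532, 0.0687]
orientation: [2.858, 1.302, 0.003]
force: [-1.2, 0.8, 9.2]
opening: 0.0153
gripper_force: 10.0
```

```bash
python3 s.py
```

```text
[ 0.55060716 -0.05320312  0.06870257] [-1.20739193  0.82467327  9.18870651] [0.22395846 0.3884245  0.03259687] 0.015348353185143819 1.5541006414896967 59.5
```

The foot has met the floor. I release and rise.

{"api": "move_arm", "payload": {
  "plan": [
    [0,0,0,0,0,-0.05,10],
    [0,0,0,0,0,0,30],
    [0,0,0,0,0,0,30],
    [0,0,0,0,0,0,30],
    [0,0,0,0,0,0,30],
    [0,0,0,0,0,-0.3,30],
    [0,0,0,0,0,-0.6,30],
    [0,0,0,0,0,-0.9,30],
    [0,0,0,0,0,-0.9,30],
    [0,0,0,0,0,-0.9,30]
  ]
}}

```text
t: 60.5
tool_pos: [0.5498, -0.0533, 0.1608]
orientation: [2.858, 1.302, 0.002]
force: [0.4, -0.6, 0.2]
opening: 0.0299
gripper_force: 0.0
```

```bash
python3 - <<'E'
from h import *
c=read_camera("side");np.savez("side7.npz",**c)
W=grid(c);b=c["frame"].astype(float);b=np.minimum(b[...,2],b[...,0])-b[...,1]>12
n,l,st,ce=cv2.connectedComponentsWithStats(b.astype(np.uint8))
for i in range(1,n):
    if st[i,4]>6: print(st[i],ce[i],world(c,*ce[i])*1000)
cv2.imwrite("pics/s7.png",cv2.resize(c["frame"][165:295,200:330,::-1],None,fx=4.6,fy=4.6,interpolation=cv2.INTER_CUBIC))
E
```

```text
[262 247   6   4  19] [264.15789474 248.47368421] [491.56731792 -26.01103812  86.25400601]
[283 252   6   8  39] [285.38461538 255.46153846] [544.46050462 -63.78627377  87.76830454]
```

View pics/s7.png

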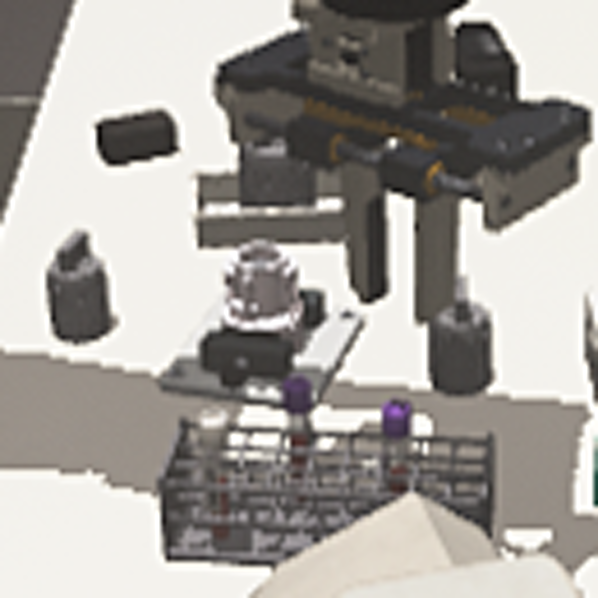

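The sample stands in the rack at (397,420), level with tube b; the cap stands in the tray at (278,178). One numeric check of the cap in the tray, then I hand in.

```bash
python3 - <<'E'
from h import *
c=read_camera("top");W=grid(c);H=W[...,2]
near=(abs(W[...,0]-.479)<.09)&(abs(W[...,1]-.346)<.06)
for nm,m,z in(("wing",near&(H>.085)&(H<.12),.099),("cap",near&(H>.06)&(H<.12),.073),("tray",near&(H>.02)&(H<.04),.03)):
    v,u=np.nonzero(m);Q=world(c,u,v,z)[:,:2]*1000;print(nm,len(Q),Q.mean(0),rect(Q),H[m].max())
E
```

```text
wing 54 [474.5968459  338.37748307] (array([476.1348, 337.3503]), array([44.5212, 16.1974]), 49.8) 0.1075481966660448
cap 214 [474.26769852 337.99504337] (array([475.0848, 336.2059]), array([49.7621, 53.1513]), 0.1) 0.1075481966660448
tray 237 [478.52486101 345.32304395] (array([479.1223, 343.059 ]), array([136.694 ,  77.9142]), 0.9) 0.03991201016823912
```

```bash
python3 - <<'E'
from h import *
c=read_camera("top");c0=load("top0.npz")
for n,cc,x,y,lo,mid in(("before",c0,.469,.152,.108,.134),("now",c,.4745,.338,.06,.088)):
    W=grid(cc);H=W[...,2];near=np.hypot(W[...,0]-x,W[...,1]-y)<.032
    for k,m in(("wing",near&(H>mid)),("flat",near&(H>lo)&(H<mid))):
        P=W[m];A=np.c_[P[:,:2]-P[:,:2].mean(0),np.ones(len(P))];s=np.linalg.lstsq(A,P[:,2],rcond=None)[0]
        print(n,k,len(P),P.mean(0)*1000,"slope",s[:2],np.median(P[:,2])*1000, P[:,2].std()*1000)
s=read_camera("side");R,t=cam(s)
cv2.imwrite("pics/c8.png",np.hstack([cv2.resize(s["frame"][185:225,235:285,::-1],None,fx=8,fy=8,interpolation=cv2.INTER_CUBIC),cv2.resize(c["frame"][215:265,195:240,::-1],None,fx=6.4,fy=6.4,interpolation=cv2.INTER_CUBIC)]))
E
```

```text
before wing 55 [468.87067037 151.77933354 147.87727478] slope [-0.02906819  0.13180868] 148.0847621180319 4.283806393032036
before flat 172 [468.64333608 151.70173265 120.68424972] slope [-0.01200819  0.03866904] 121.1374097151945 4.878798353876235
now wing 51 [475.23614034 339.03808693  98.29062879] slope [-0.30720705  0.1902266 ] 98.29749553254788 4.312353235751497
now flat 164 [473.19644165 336.68090229  72.60501338] slope [0.04143226 0.04734302] 72.67331420030804 5.854821059606712
```

View pics/c8.png

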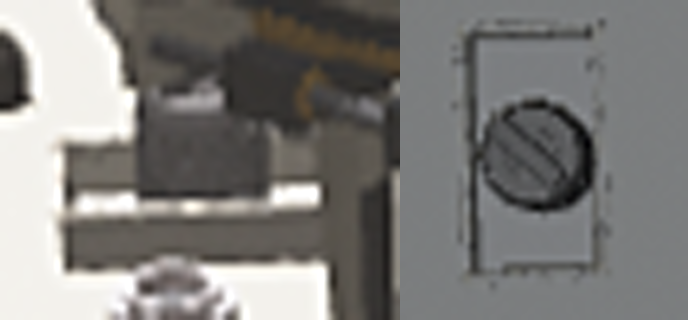

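The cap's flat top is at 73 mm and the wing top at 98 mm, which is where it sits level on the tray floor. I hand in.

```bash
python3 -c "
from plant import *
print(close_job())"
```

```text
the job is handed in; nothing more can be done
None
```

I handed the job in at about 61 s: the cap stands on the tray floor and the sample stands fully down in a rack place, both confirmed by camera, but no verdict came back. On the way I overdrove the cap onto the tray (about 70 N at the wrist), and the tube caught the rack grid once (about 14 N) before going in.

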